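# Tilt the cedar panels into the ledge tray

### The arm

A 6-joint arm with a two-finger parallel gripper is mounted at the origin on the work surface. World frame = base frame: x ahead of the robot, y to its left, z up, the work surface at z = 0. Lengths are in m, angles in rad, forces in N, time in s.
With the tool pointing down it reaches from about 0.35 to 0.975 m from the base axis. Payload 4.9 kg.
Tool frame: the origin (TCP) lies midway between the tips of the shut fingers; the grasp point (between the pads) lies 19 mm behind it; z points along the fingers, y is the line along which they close (so a half turn about z gives the same grasp; the last joint's range is limited). The gripper opens to 85 mm and grips with 20 to 120 N. Pads are 22 mm wide; open, the fingers measure 114 mm over their backs; the gripper's body (76 mm by 85 mm) begins 54 mm behind the grasp point. The pads swing forward as they close: fully open they stand 13 mm farther back than shut.
Start: joints at [-1.285, 0.053, 1.613, -0, 1.476, -0.119], TCP at [0.246, -0.574, 0.231] pointing down, gripper open.
Joint ranges: [-3.01, 3.01], [-1.01, 2.22], [0.06, 2.58], [-1.02, 4.17], [0.09, 2.62], [-3.14, 3.14]. Speed limits (rad/s): [2.57, 2.57, 3.14, 3.14, 3.14, 3.14].

### API

Orientations are given as a rotation vector (axis times angle).
In Python, from station import ctrl gives the robot as it stands. The module is installed in compiled form; this text tells all that it offers.
- The arm moves only by the shell command python3 -m handwheel 'ROWS' [OPENING] [FORCE]. ROWS is JSON, a list of rows, each a list of 2 entries, a list of its own where there are three numbers: the shift along the tool's x, y, z in cm, then the turn, a rotation vector about the tool's x, y, z in rad. In form: [[[tx, ty, tz], [ax, ay, az]], ...]. A call has 1 to 5 rows; each row is the pose to reach, as a shift and turn from the pose commanded when the call began, along the tool's axes at that moment; what a row does not reach only later rows make up. A row lasts 1/8 s, in which the tool goes at most 62.5 mm and 10.7 degrees, less where a joint would pass 70% of its speed; a pose out of reach is approached as far as the arm can. A call with a gripper value outside its range is refused whole. OPENING is the gripper's target within -1 to 1 (shut at 1, half-way at 0, fully open at -1), set as the call begins (- or left out, the last holds). The fingers move at their own pace and stop on an object; FORCE is the grip in N (left out, the last holds). Time passes only in rows, so rows that repeat a pose let the fingers close. It gives the time, the measured TCP pose, the force, the opening and the grip force at its end, in the units of the state.
- ctrl.get_obs(): the state, without advancing time (a new reading comes with each control period).
- ctrl.get_image(name): name is "side" or "top"; returns the picture (384x512x3 uint8, blue, green, red); there is no depth.
- ctrl.calibration(name): a dict with "fx", "fy", "cx", "cy" (pixels), "R" (3x3) and "t" (3): a world point X has camera coordinates R X + t. Camera axes: x right, y down, z forward; pixel columns grow to the right and rows downward; lengths in m; the calibration is good to about 2 mm. A picture is of the moment at which its call begins. calibration takes no time and is no camera call.
- ctrl.finish_job(): hands the job in; it is judged then, once.
Trained networks look in the newest picture that a camera, given by its name, has taken for a name from the list of things; names that differ only in an ending like _2 or _b are one class to them, and where a whole thing is asked for, a point or a joint stands for the part that bears it (a point fixed in the world has none). Each returns a list of dicts, best first, with "score" (0 to 1); they miss things now and then, are a little off and sometimes report something else, mostly with a low value. They report only what shows in the picture. A call takes as long as a camera call.
- ctrl.look_for(camera, query): "position" ([column, row] in pixels, amid what is visible of it).
- ctrl.landmark_of(camera, query): "position" ([column, row] in pixels: a listed point, or the origin of a listed thing).
The state is a dict: "t": time; "q": joint angles; "dq": joint speeds; "effort": joint torques, N m; "tool_pos": TCP position; "tool_rot": TCP orientation; "contact_force": force on the tool from outside, world axes, zero at the start; "wrist_torque": the same for the moment, N m; "opening": finger opening in m; "grip_force": force on a finger pad.
Only numpy, scipy, OpenCV 4.12 (cv2) and the standard library are available. Lean on these libraries where they do the work, as an engineer would, in place of code of your own. Each camera call takes 0.05 s, during which the arm holds its last target. There are 200 camera calls.

### The job

Pick up the whole pile of three cedar panels at once and put it into the blue-walled tray, tilting it so that one end tucks under the metal ledge and the other end then comes down inside the far wall. Keep hold of the pile until it lies flat on the tray floor, then let go, leaving the three panels stacked flat and square inside. Set it in gently and leave everything else on the bench where it is.

Things in the scene. Friction and masses are not known exactly. Their poses are not given: they have to be found in the camera images.
- panel_low: Lowest of the pile of three: a pale cedar wall panel, 120 x 56 x 12 mm, about 45 g, loose, with two dark vent dots on top; origin at the centre of its underside, x along its length, y across its width, z up. It lies flat on the bench.
- panel_mid: Middle of the pile: a pale cedar wall panel, 120 x 56 x 12 mm, about 45 g, loose, with two dark vent dots on top; origin at the centre of its underside, x along its length, y across its width, z up.
- panel_top: Top of the pile: a pale cedar wall panel, 120 x 56 x 12 mm, about 45 g, loose, with two dark vent dots on top; origin at the centre of its underside, x along its length, y across its width, z up. The pile is 36 mm high, the panels roughly squared up on one another.
- tray: Fixed tray for the pile: grey base 150 (x) x 80 (y) mm, blue walls 8 mm thick, metal ledge over its -x end (towards the robot). Origin at the centre of its underside, on the bench, z up. Inner space 134 mm (x -67 to +67) by 64 mm (y -32 to +32). Only 112 mm of the length is open from above (x -45 to +67), so a 120 mm panel cannot go straight down.
- tray_floor (a point): Centre of the tray's inner floor, 40 mm above the tray origin. Side walls stand only near the ends: x -67 to -46 mm (50 mm above the floor) and x +36 to +67 mm (30 mm above the floor). Between them both sides are open right down to the floor, for fingers on the sides of the pile.
- ledge_edge (a point): Middle of the lower edge of the aluminium ledge, at x = -45 mm, 50 mm above the inner floor. The ledge spans the full tray width and reaches 22 mm inwards from the inner face of the -x end wall; it is 8 mm thick, its top 58 mm above the inner floor.
- far_wall (a point): Middle of the top inner edge of the +x end wall, at x = +67 mm, 52 mm above the inner floor.
- block_plane: Steel block plane, 160 x 48 x 40 mm, loose; origin under its centre, x along its length. Not to be disturbed.
- dowels: Banded bundle of three oak dowels, 130 mm long, 25 x 24 mm, one body, loose; origin under its centre, x along it. Not to be disturbed.
- hook_set: Tarnished brass hook-and-eye set, about 105 x 57 x 9 mm, lying flat, loose; origin near its middle, on its underside. Not to be disturbed.
- glue: Yellow glue bottle with orange cap, 60 mm across, 150 mm high, standing loose; origin under its centre. Not to be disturbed.
- house_front (a point): Foot of the front wall of the half-built wren house (130 x 120 mm, its top about 200 mm above the bench) that stands on a green turntable, 220 mm across, which turns about an upright axis under light friction; the point is 65 mm from the axis, 38 mm above the bench. Not to be turned.

How it is judged:
On the way, in this order (a step that is already met when the one before it is completed fails the run):
1. all three panels are lifted together, clear of the bench (height (world z) of each of panel_low, panel_mid, panel_top above 0.07 m), for 0.2 s.
2. the pile lies flat inside the tray, within 6 mm of the floor, while still held in the fingers (x of panel_low in the frame of tray between -0.01 and 0.01 m and y of panel_low in the frame of tray between -0.007 and 0.007 m and z of panel_low in the frame of tray between 0.036 and 0.07 m and angle between each of panel_low, panel_mid, panel_top's own z axis and vertical below 0.09 rad and angle between the x axis of each of panel_low, panel_mid, panel_top and the x axis of tray, either way round below 0.15 rad and x of panel_mid in the frame of tray between -0.01 and 0.01 m and y of panel_mid in the frame of tray between -0.007 and 0.007 m and z of panel_mid in the frame of tray between 0.036 and 0.07 m and x of panel_top in the frame of tray between -0.01 and 0.01 m and y of panel_top in the frame of tray between -0.007 and 0.007 m and z of panel_top in the frame of tray between 0.036 and 0.07 m and z of panel_low in the frame of tray below 0.046 m and (contact force between the fingers and panel_low above 1 N or contact force between the fingers and panel_mid above 1 N or contact force between the fingers and panel_top above 1 N)), for 0.1 s.
At the end, for the whole second after the job is handed in: All three panels lie released and at rest in the tray: each centre within 10 mm lengthwise and 7 mm sideways of the tray centre, underside 36 to 70 mm above the tray origin, tilt under 0.09 rad, long axis within 0.15 rad of the tray x axis. All else is where it was (x of panel_low in the frame of tray between -0.01 and 0.01 m and y of panel_low in the frame of tray between -0.007 and 0.007 m and z of panel_low in the frame of tray between 0.036 and 0.07 m and angle between each of panel_low, panel_mid, panel_top's own z axis and vertical below 0.09 rad and angle between the x axis of each of panel_low, panel_mid, panel_top and the x axis of tray, either way round below 0.15 rad and x of panel_mid in the frame of tray between -0.01 and 0.01 m and y of panel_mid in the frame of tray between -0.007 and 0.007 m and z of panel_mid in the frame of tray between 0.036 and 0.07 m and x of panel_top in the frame of tray between -0.01 and 0.01 m and y of panel_top in the frame of tray between -0.007 and 0.007 m and z of panel_top in the frame of tray between 0.036 and 0.07 m and linear speed of each of panel_low, panel_mid, panel_top below 0.02 m/s and contact force between the fingers and panel_low below 0.2 N and contact force between the fingers and panel_mid below 0.2 N and contact force between the fingers and panel_top below 0.2 N); the robot touches nothing.
It fails at once if the plane, dowels, hook set or glue is shifted by more than 30 mm (distance of any of block_plane, dowels, hook_set, glue from where it was at the start of the episode above 0.03 m).
It fails at once if the wren house is turned (its front moves more than 15 mm) (distance of house_front from where it was at the start of the episode above 0.015 m).
It fails at once if the panels are rammed into the tray (over 60 N) (contact force between any of panel_low, panel_mid, panel_top and tray above 60 N).
It also fails if it takes over 48 s, if anything falls off the work surface, if the arm or the gripper's body presses on something with over 40 N, if the wrist force passes 120 N, or if a joint passes its speed limit or range.

## Working session

There is one attempt and no reset: what is moved stays moved. The work goes in short steps, Python scripts to look and compute and a shell command to move; the robot and the scene stay as the last step left them, time stands still between calls to the robot, and variables do not carry over. Pictures are saved under pics/ and viewed, at most 12 in all, crops included, and the job is handed in when it is done.

```bash
mkdir -p pics; python3 - <<'E'
from station import ctrl
import cv2,numpy as np
o=ctrl.get_obs();print({k:np.round(v,3).tolist() for k,v in o.items()})
for c in("top","side"):
    cv2.imwrite(f"pics/{c}0.png",ctrl.get_image(c))
    k=ctrl.calibration(c);print(c,{a:np.round(b,4).tolist() for a,b in k.items()})
    for q in("panel_low","panel_top","tray","tray_floor","ledge_edge","far_wall"):
        print(q,[(np.round(d["position"],1).tolist(),round(d["score"],2)) for d in ctrl.landmark_of(c,q)[:3]])
E
```

```text
{'t': 0.0, 'q': [-1.285, 0.053, 1.614, 0.0, 1.476, -0.119], 'dq': [0.0, 0.0, 0.0, 0.001, 0.001, 0.002], 'effort': [0.001, -39.368, -37.018, 0.0, 0.007, 0.0], 'tool_pos': [0.246, -0.574, 0.23], 'tool_rot': [-3.075, -0.631, 0.0], 'contact_force': [-0.281, -0.972, -0.188], 'wrist_torque': [0.035, 0.033, -0.013], 'grip_force': 0.0, 'opening': 0.085}
top {'fx': 393.608, 'fy': 393.608, 'cx': 255.3597, 'cy': 192.435, 'R': [[-0.0215, -0.9991, -0.0356], [-0.9888, 0.0265, -0.1466], [0.1474, 0.032, -0.9886]], 't': [0.0573, 0.597, 0.9879]}
panel_low [([189.1, 212.8], 0.43)]
panel_top [([186.7, 214.5], 0.64)]
tray [([342.3, 221.8], 0.76)]
tray_floor [([267.8, 184.3], 0.16)]
ledge_edge [([354.9, 240.0], 0.73)]
far_wall [([345.6, 195.3], 0.59)]
side {'fx': 363.8927, 'fy': 363.8927, 'cx': 251.9449, 'cy': 190.0937, 'R': [[0.9664, -0.2562, -0.0195], [-0.1706, -0.583, -0.7943], [0.1922, 0.771, -0.6072]], 't': [-0.5603, 0.1954, 0.7384]}
panel_low [([218.5, 181.5], 0.48)]
panel_top [([219.1, 173.9], 0.75)]
tray [([245.4, 308.9], 0.82)]
tray_floor [([244.0, 295.3], 0.59)]
ledge_edge [([220.0, 286.6], 0.68)]
far_wall [([277.7, 255.7], 0.88)]
```

```bash
python3 - <<'E'
import cv2
for c in("top","side"):
    cv2.imwrite(f"pics/{c}1.png",cv2.resize(cv2.imread(f"pics/{c}0.png"),(800,600),interpolation=cv2.INTER_CUBIC))
E
```

```text
(no output)
```

View pics/top1.png

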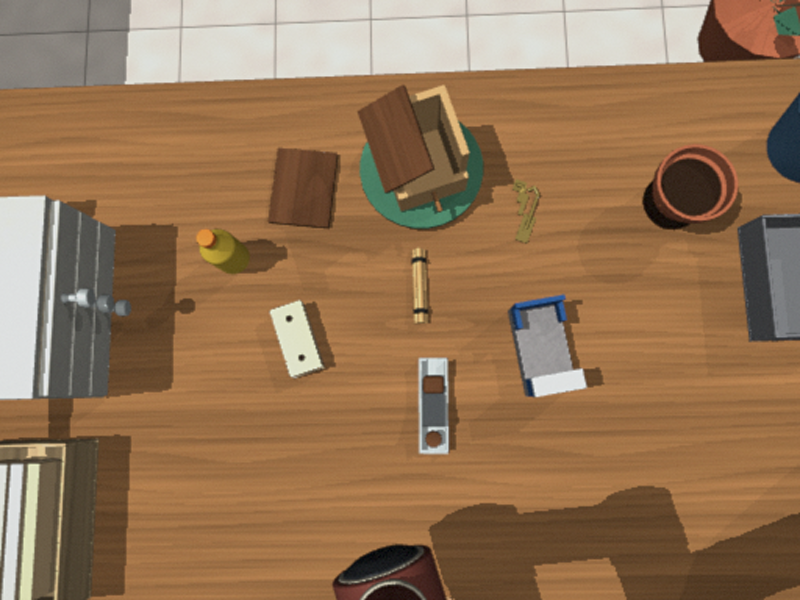

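View pics/side1.png

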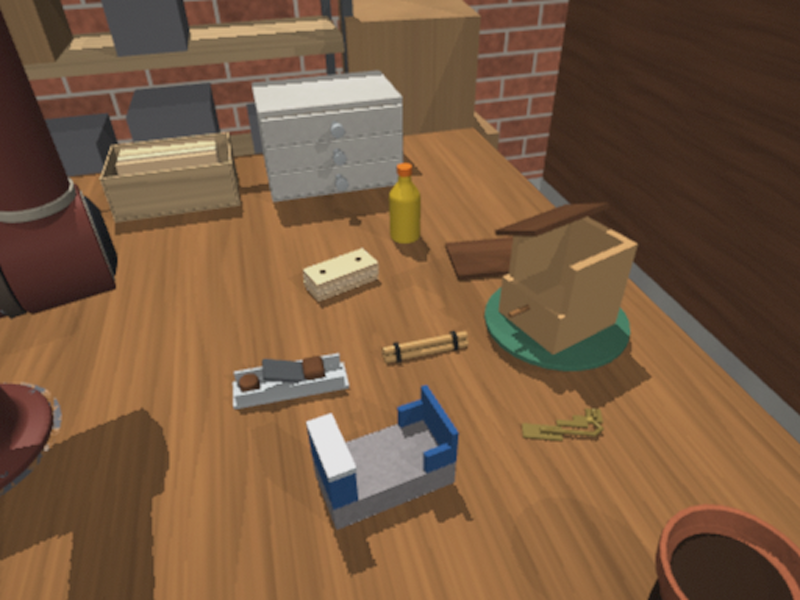

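The top view shows the pile at about (190,217) px and the tray at about (349,222). Its ledge faces the robot, and the blue far wall is at about (345,193). The side view agrees: pile at (218,175), tray at (246,295). Next I'll take enlarged crops to get the corners.

```bash
python3 - <<'E'
import cv2,numpy as np
t=cv2.imread("pics/top0.png");s=cv2.imread("pics/side0.png")
def cr(i,x,y,w,h,k=5):return cv2.resize(i[y:y+h,x:x+w],None,fx=k,fy=k,interpolation=cv2.INTER_CUBIC)
a=cr(t,165,185,50,60,5);b=cr(t,320,180,65,80,5);c=cr(s,190,240,110,100,4)
H=600;out=np.zeros((H,800,3),np.uint8)
out[:300,:250]=a;out[:400,250:575]=b
cv2.imwrite("pics/crops.png",out[:400,:580]);cv2.imwrite("pics/cs.png",cr(s,190,240,110,100,6))
m=cv2.inRange(t[185:245,165:215],(150,190,190),(255,255,255))
cs,_=cv2.findContours(m,0,1);c=max(cs,key=cv2.contourArea)
print(cv2.contourArea(c),cv2.boxPoints(cv2.minAreaRect(c))+[165,185])
g=cv2.inRange(t[225:260,325:385],(200,200,200),(255,255,255))
cs,_=cv2.findContours(g,0,1);c=max(cs,key=cv2.contourArea)
print(cv2.contourArea(c),cv2.boxPoints(cv2.minAreaRect(c))+[325,225])
E
```

```text
854.5 [[171.97422171 198.17051888]
 [191.6358223  191.7937851 ]
 [205.34104538 234.05155945]
 [185.67944336 240.42829132]]
346.0 [[340.37599754 241.5680027 ]
 [372.32000732 235.76000023]
 [374.46400452 247.55200005]
 [342.51999664 253.36000252]]
```

View pics/crops.png

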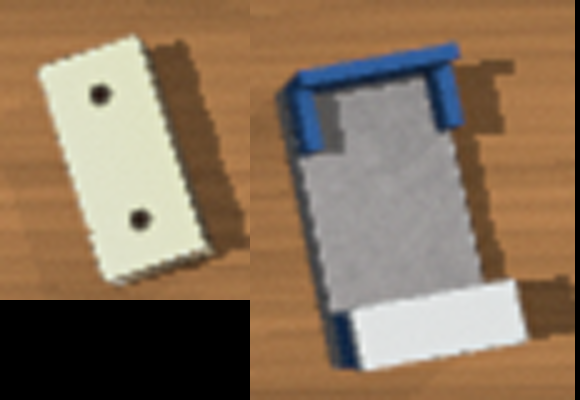

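View pics/cs.png

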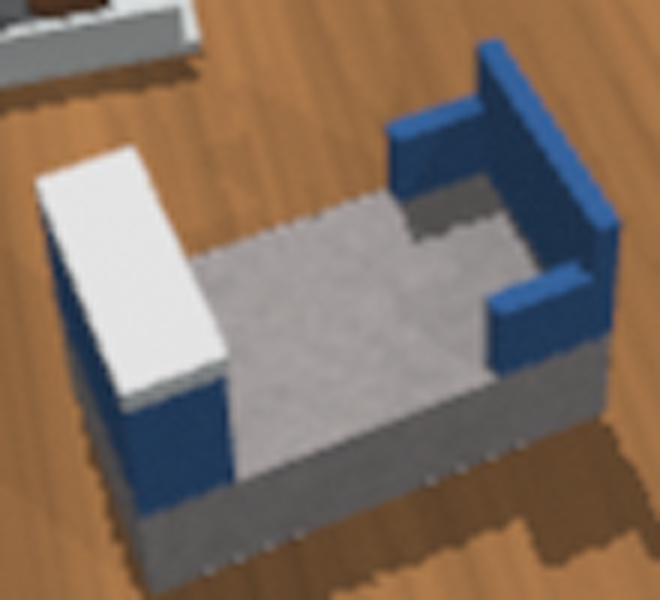

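The crops give clean corners for the pile's top face, the ledge, the far wall and the base. I'll fit both poses from these.

```bash
cat > h.py <<'E'
from station import ctrl
import cv2,numpy as np
from scipy.optimize import least_squares
from scipy.spatial.transform import Rotation as Ro
K={c:ctrl.calibration(c) for c in("top","side")}
def proj(c,X):
    k=K[c];p=np.asarray(X)@np.array(k["R"]).T+k["t"]
    return np.c_[k["fx"]*p[:,0]/p[:,2]+k["cx"],k["fy"]*p[:,1]/p[:,2]+k["cy"]]
def place(P,p):
    c,s=np.cos(p[2]),np.sin(p[2]);P=np.asarray(P,float)
    return np.c_[p[0]+c*P[:,0]-s*P[:,1],p[1]+s*P[:,0]+c*P[:,1],P[:,2]]
def fit(obs,p0):
    f=lambda p:np.concatenate([(proj(c,place(np.array(P)/1000,p))-u).ravel() for c,P,u in obs])
    r=least_squares(f,p0,loss="soft_l1");return r.x,np.round(f(r.x),1)
E
python3 - <<'E'
from h import *
T=lambda l:[320-50,180]+np.array(l)/5
S=lambda l:[190,240]+np.array(l)/6
ob=[("top",[(-45,40,98),(-75,40,98),(-75,-40,98),(-45,-40,98),(75,40,92),(75,-40,92)],T([(350,312),(365,370),(527,340),(514,280),(298,70),(457,42)])),
("side",[(-75,40,98),(-45,40,98),(-45,-40,98),(-75,-40,98),(75,-40,92),(75,40,92),(-75,-40,0),(75,-40,0),(75,-40,40),(-75,-40,40)],S([(37,182),(133,146),(226,358),(122,398),(619,222),(500,40),(155,592),(603,412),(609,340),(140,515)]))]
print("tray",*fit(ob,[.5,-.25,.1]))
for o in ob: print(fit([o],[.5,-.25,.1])[0])
P=[165,185]+np.array([(40,72),(137,35),(210,247),(110,283)])/5
ob=[("top",[(60,28,36),(60,-28,36),(-60,-28,36),(-60,28,36)],P)]
print("pile",*fit(ob,[.5,.2,.3]))
L={n:ctrl.landmark_of("side",n)[0]["position"] for n in("panel_top","panel_mid","panel_low")}
ob2=ob+[("side",[(0,0,24)],np.array([L["panel_top"]]))]
print("pile2",*fit(ob2,[.5,.2,.3]),L)
E
```

```text
tray [ 0.51607518 -0.19389895  0.15308452] [-0.1 -1.3 -0.6 -0.5 -0.3 -0.4 -0.4 -0.7 -0.1 -0.7 -0.2 -0.8 -0.7 -0.1
 -0.4  0.4  0.  -0.1 -0.4 -0.1  0.1  0.3 -0.7 -0.2 -0.9  1.2  0.3  0.5
  0.3 -0.7 -0.3  1.1]
[ 0.51432507 -0.1943844   0.15808838]
[ 0.51668036 -0.19352152  0.14920793]
pile [0.5396052  0.21769301 0.32840928] [-0.3 -0.2  0.1 -0.1  0.1  0.  -0.   0.2]
pile2 [0.54023922 0.21777729 0.32815423] [-0.3 -0.5  0.1 -0.3  0.1 -0.2 -0.   0.  -1.7  0.5] {'panel_top': [219.1, 173.9], 'panel_mid': [215.3, 177.5], 'panel_low': [218.5, 181.5]}
```

```bash
cat >> h.py <<'E'
def toolR(yaw,th=0):  # tool x along (yaw), th = -x end down
    return (Ro.from_euler("z",yaw)*Ro.from_euler("y",-th)*Ro.from_euler("x",np.pi))
def rel(pos,R):
    o=ctrl.get_obs();C=Ro.from_rotvec(o["tool_rot"])
    return np.round(C.inv().apply(np.array(pos)-o["tool_pos"])*100,2).tolist(),np.round((C.inv()*R).as_rotvec(),4).tolist()
TR=(.5161,-.1939,.1531);PI=(.540,.2177,.328)
E
python3 -c "
from h import *
print(rel([.54,.2177,.23],toolR(.328)))"
```

```text
([58.21, -61.24, 0.13], [0.0, 0.0, 0.0768])
```

```bash
python3 -m handwheel '[[[4.2,-4.4,0],[0,0,0.02]],[[8.4,-8.8,0],[0,0,0.04]],[[12.6,-13.3,0],[0,0,0.077]],[[16.8,-17.7,0],[0,0,0.077]],[[21,-22.1,0],[0,0,0.077]]]' -1 60; python3 -c "
from h import *
print(rel([.54,.2177,.23],toolR(.328)))"
```

```text
t: 1.48
tool_pos: [0.3525, -0.2869, 0.2315]
tool_rot: [3.099, 0.511, 0.001]
contact_force: [0.5, -0.6, -1.1]
opening: 0.0852
grip_force: 0.0
([33.97, -41.76, 0.14], [0.0008, -0.0006, -0.0009])
```

```bash
python3 -m handwheel '[[[3.9,-4.8,0],[0,0,0]],[[7.8,-9.6,0],[0,0,0]],[[11.7,-14.4,0],[0,0,0]],[[15.6,-19.2,0],[0,0,0]],[[19.5,-24,0],[0,0,0]]]' && python3 -m handwheel '[[[3.9,-4.8,1],[0,0,0]],[[7.8,-9.6,3],[0,0,0]],[[11.7,-14.4,5],[0,0,0]],[[14.4,-17.8,8],[0,0,0]],[[14.4,-17.8,8],[0,0,0]]]'; python3 -c "
from h import *
print(rel([.54,.2177,-.002],toolR(.328)))
cv2.imwrite('pics/t2.png',cv2.resize(ctrl.get_image('side')[110:230,150:310],None,fx=5,fy=5,interpolation=2))"
```

```text
t: 2.1
tool_pos: [0.46, 0.0034, 0.2318]
tool_rot: [3.099, 0.513, 0.002]
contact_force: [1.4, -0.2, -0.1]
opening: 0.0859
grip_force: 0.0
t: 2.72
tool_pos: [0.5367, 0.2183, 0.1473]
tool_rot: [3.098, 0.519, -0.011]
contact_force: [-0.4, -0.6, -0.3]
opening: 0.0855
grip_force: 0.0
([0.4, 0.18, 14.93], [-0.0008, 0.0069, 0.0037])
```

View pics/t2.png

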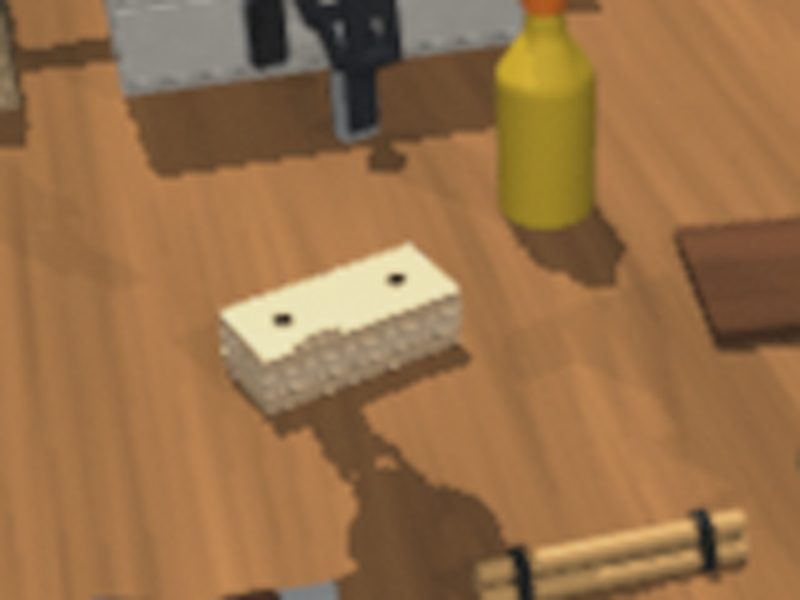

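The side crop shows the pile squared up and undisturbed, top-face corners at crop (220,312), (412,243), (460,292), (268,360), with the open gripper above it.

```bash
python3 -c "
from h import *
A=('side',[(-60,28,36),(60,28,36),(60,-28,36),(-60,-28,36),(-60,-28,0),(60,-28,0)],[150,110]+np.array([(220,312),(412,243),(460,292),(268,360),(275,413),(460,340)])/5)
B=('top',[(60,28,36),(60,-28,36),(-60,-28,36),(-60,28,36)],[165,185]+np.array([(40,72),(137,35),(210,247),(110,283)])/5)
print(fit([A],PI),fit([A,B],PI))
p=fit([A,B],PI)[0]
print(rel([p[0],p[1],-.002],toolR(p[2])))"
```

```text
(array([0.54442371, 0.22155659, 0.31833367]), array([-0.1, -0.3, -0.4, -0.1,  0.4, -0.9, -0.3,  0.2, -0.3,  0.5,  0.9,
        0.2])) (array([0.54222463, 0.21860606, 0.32764037]), array([-0.8,  0.6, -1.1,  0.5, -0.1, -0.3, -0.8,  1. , -0.8,  1.4,  0.3,
        0.8, -0.6, -1.2, -0.2, -1. , -0.2, -0.9, -0.4, -0.8]))
([0.56, 0.0, 15.13], [0.0001, 0.004, 0.0026])
```

```bash
python3 -m handwheel '[[[0.5,0,3],[0,0,0]],[[0.5,0,7],[0,0,0]],[[0.5,0,11],[0,0,0]],[[0.5,0,14],[0,0,0]],[[0.5,0,14],[0,0,0]]]'  && python3 -m handwheel '[[[0,0,0.5],[0,0,0]],[[0,0,1],[0,0,0]],[[0,0,1],[0,0,0]]]' && python3 -m handwheel '[[[0,0,0],[0,0,0]],[[0,0,0],[0,0,0]],[[0,0,0],[0,0,0]],[[0,0,0],[0,0,0]],[[0,0,0],[0,0,0]]]' 0.5 80
```

```text
t: 3.4
tool_pos: [0.5418, 0.2162, 0.0101]
tool_rot: [3.099, 0.51, -0.006]
contact_force: [0.3, 0.4, 0.4]
opening: 0.0853
grip_force: 0.0
t: 3.78
tool_pos: [0.5437, 0.2179, 0.002]
tool_rot: [-3.099, -0.513, -0.002]
contact_force: [-0.7, -0.4, -0.4]
opening: 0.0856
grip_force: 0.0
t: 4.4
tool_pos: [0.5439, 0.2182, 0.0021]
tool_rot: [-3.099, -0.513, -0.002]
contact_force: [-0.1, 0.8, 4.9]
opening: 0.0551
grip_force: 85.3
```

Gripped at TCP z = 2 mm. I'll regrip 4 mm lower so the pads overlap the bottom panel well.

```bash
python3 -m handwheel '[[[0,0,0],[0,0,0]],[[0,0,0],[0,0,0]],[[0,0,0.4],[0,0,0]],[[0,0,0.4],[0,0,0]]]' 
python3 -m handwheel '[[[0,0,0],[0,0,0]],[[0,0,0],[0,0,0]],[[0,0,0.4],[0,0,0]],[[0,0,0.4],[0,0,0]]]' -1 && python3 -m handwheel '[[[0,0,0],[0,0,0]],[[0,0,0],[0,0,0]],[[0,0,0],[0,0,0]],[[0,0,0],[0,0,0]],[[0,0,0],[0,0,0]]]' 0.6 90
```

```text
t: 4.9
tool_pos: [0.5439, 0.2182, 0.002]
tool_rot: [3.099, 0.513, -0.003]
contact_force: [-14.9, -3.5, 31.9]
opening: 0.0549
grip_force: 88.5
t: 5.4
tool_pos: [0.5423, 0.2176, -0.008]
tool_rot: [3.099, 0.512, -0.004]
contact_force: [-0.5, -0.1, 0.1]
opening: 0.0852
grip_force: 0.0
t: 6.02
tool_pos: [0.5455, 0.2185, -0.0039]
tool_rot: [-3.099, -0.513, -0.006]
contact_force: [-0.8, -0.1, 10.1]
opening: 0.055
grip_force: 99.9
```

```bash
python3 -m handwheel '[[[0,0,-1.5],[0,0,0]],[[0,0,-5],[0,0,0]],[[0,0,-10],[0,0,0]],[[0,0,-15],[0,0,0]],[[0,0,-16],[0,0,0]]]' && python3 -m handwheel '[[[0,0,0],[0,0,0]],[[0,0,0],[0,0,0]]]'; python3 -c "
from h import *
a=ctrl.get_image('side');b=ctrl.get_image('top')
f=lambda i:cv2.resize(i,None,fx=5,fy=5,interpolation=2)
cv2.imwrite('pics/g.png',np.hstack([f(a[70:190,170:250]),f(b[130:250,140:220])]))
print(rel([TR[0],TR[1],.25],toolR(TR[2])),ctrl.get_obs()['tool_pos'])"
```

```text
t: 6.65
tool_pos: [0.5456, 0.2185, 0.1585]
tool_rot: [-3.099, -0.513, -0.013]
contact_force: [-0.1, -0.6, -0.7]
opening: 0.0555
grip_force: 95.1
t: 6.9
tool_pos: [0.5416, 0.2174, 0.1505]
tool_rot: [3.099, 0.512, -0.007]
contact_force: [0.4, 0.4, -1.6]
opening: 0.055
grip_force: 95.1
([-15.72, 38.12, -9.88], [0.0001, 0.0045, 0.1747]) [0.54180009 0.21747393 0.15059538]
```

View pics/g.png

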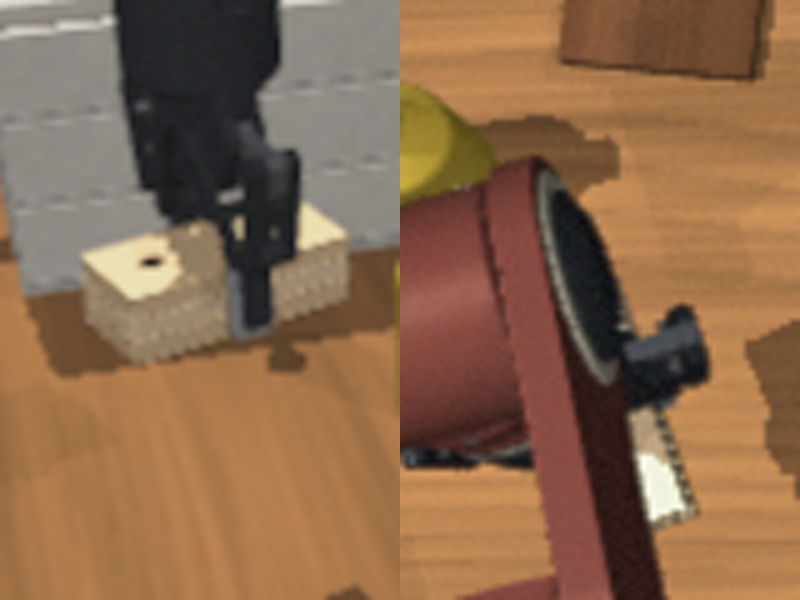

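The side crop shows all three panels held squarely, with finger tips level with the underside. I'll fit the pile's pose relative to the tool from its corners.

```bash
python3 -c "
from h import *
P=np.array([(-60,28,36),(-60,-28,36),(-60,-28,0),(60,-28,36),(60,-28,0),(60,28,36)])/1000
u=[170,70]+np.array([(83,258),(138,302),(135,362),(348,243),(350,290),(320,203)])/5
f=lambda p:(proj('side',place(P+[0,0,p[3]],p))-u).ravel()
r=least_squares(f,[.54,.22,.33,.155]);print(r.x,np.round(f(r.x),1))
o=ctrl.get_obs();R=Ro.from_rotvec(o['tool_rot']);print(R.inv().apply([r.x[0],r.x[1],r.x[3]]-o['tool_pos']))
r=least_squares(lambda p:f([*p,.1546]),[.54,.22,.33]);print(r.x,R.inv().apply([r.x[0],r.x[1],.1546]-o['tool_pos']))
"
```

```text
[0.54886576 0.24173404 0.23408863 0.14054276] [ 1.6 -1.1 -1.3 -0.8  0.9  0.1  0.9 -0.4  1.   2.9 -3.1 -0.6]
[ 0.01454498 -0.0206905   0.00999391]
[0.54506903 0.21494639 0.2499963 ] [ 0.00226313  0.00344412 -0.00401594]
```

```bash
cat >> h.py <<'E'
PB=np.array([(-60,28,36),(-60,-28,36),(-60,-28,0),(60,-28,36),(60,-28,0),(60,28,36)])/1000
def held(o,dx,dz,P=PB):  # pile points (pile frame) -> world, origin at tool + dx along tool x, dz up
    return Ro.from_rotvec(o["tool_rot"]).apply((np.asarray(P)+[dx,0,dz])*[1,-1,-1])+o["tool_pos"]
E
python3 -c "
from h import *
o=ctrl.get_obs()
u=[170,70]+np.array([(83,258),(138,302),(135,362),(348,243),(350,290),(320,203)])/5
f=lambda p:(proj('side',held(o,*p))-u).ravel()
r=least_squares(f,[0,.004]);print(r.x,np.round(f(r.x),1));a=ctrl.get_image('side')
print(o['tool_pos'],o['opening'])
for x in r.x[0],:
  q=proj('side',held(o,*r.x));q=((q-[170,70])*6)
i=cv2.resize(a[70:190,170:250],None,fx=6,fy=6,interpolation=2)
for p in q: cv2.circle(i,tuple(int(v) for v in p+3),3,(0,0,255),1)
cv2.imwrite('pics/h.png',i[120:520])
"
```

```text
[0.00321018 0.00192547] [ 0.4 -0.2 -0.2 -0.1  2.   1.3  1.1 -1.6  1.2  2.  -4.8 -1.4]
[0.54180009 0.21747393 0.15059538] 0.05529654708951106
```

View pics/h.png

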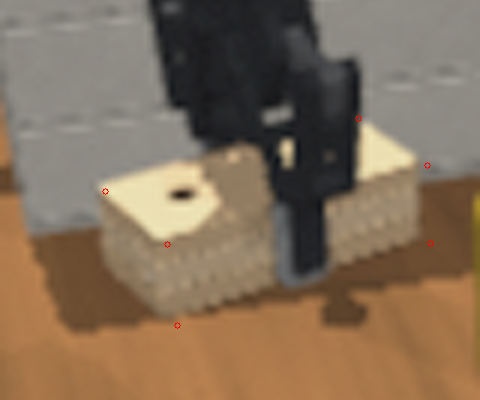

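The circles, drawn for dx = +3 mm, sit about 2 px right of the real corners. So the pile is centred on the tool to within about 1 mm along its length. Next I'll work out the insertion waypoints.

```bash
cat >> h.py <<'E'
TS=(.5163,-.1937,.152)
def pose(xb,zb,deg,dx=0,back=0,up=0,dz=.004):
    t=np.radians(deg);c,s=np.cos(t),np.sin(t)
    x=xb+60*c+back*c-dx*1000*c+dz*1000*s; z=zb+60*s+back*s-dx*1000*s-dz*1000*c+40+up
    return place([(x/1000,0,z/1000)],TS)[0],toolR(TS[2],t)
E
python3 -c "
from h import *
for a in [(-47,2,30,0,90,60),(-47,2,30,0,90,0),(-47,2,30)]:
  p,R=pose(*a);print(np.round(p,3),rel(p,R))"
```

```text
[ 0.6   -0.181  0.174] ([-7.33, 39.59, -2.24], [-0.046, 0.5261, 0.1718])
[ 0.6   -0.181  0.114] ([-7.3, 39.59, 3.76], [-0.046, 0.5261, 0.1718])
[ 0.523 -0.193  0.069] ([-14.96, 38.23, 8.29], [-0.046, 0.5261, 0.1718])
```

```bash
python3 -m handwheel '[[[0,2,-3],[0,0,0.02]],[[-1,6,-4],[0,0,0.05]],[[-2,11,-4],[0,0.05,0.08]],[[-3,16,-4],[0,0.1,0.1]],[[-4,21,-4],[0,0.15,0.12]]]' && python3 -c "
from h import *
print(rel(*pose(-47,2,30,0,90,60)))"
```

```text
t: 7.68
tool_pos: [0.5726, 0.0047, 0.1923]
tool_rot: [-3.092, -0.321, -0.231]
contact_force: [0.4, -0.3, -1.4]
opening: 0.055
grip_force: 95.3
([-1.36, 18.74, 1.51], [-0.0274, 0.3739, 0.0499])
```

```bash
python3 -m handwheel '[[[-0.3,5,0.4],[-0.005,0.09,0.01]],[[-0.6,10,0.8],[-0.01,0.18,0.02]],[[-1,14.5,1.2],[-0.02,0.28,0.04]],[[-1.3,17.5,1.5],[-0.027,0.36,0.05]],[[-1.36,18.74,1.5],[-0.027,0.374,0.05]]]' && python3 -m handwheel '[[[0,0,0],[0,0,0]],[[0,0,0],[0,0,0]]]' && python3 -c "
from h import *
print(rel(*pose(-47,2,30,0,90,0)))
print(rel(*pose(-47,2,30,0,30,0)))
o=ctrl.get_obs();a=ctrl.get_image('side')
x0,y0=150,150;k=4
i=cv2.resize(a[y0:y0+150,x0:x0+200],None,fx=k,fy=k,interpolation=2)
for p in proj('side',held(o,0,.004)): cv2.circle(i,tuple(int(v) for v in (p-[x0,y0])*k+k/2),3,(0,0,255),1)
cv2.imwrite('pics/i.png',i)"
```

```text
t: 8.3
tool_pos: [0.599, -0.1805, 0.1722]
tool_rot: [-2.988, -0.224, -0.795]
contact_force: [-0.9, 0.5, -1.3]
opening: 0.0551
grip_force: 95.4
t: 8.55
tool_pos: [0.6012, -0.1784, 0.1751]
tool_rot: [-2.988, -0.23, -0.8]
contact_force: [1.1, 0.1, -1.6]
opening: 0.0551
grip_force: 95.4
([-3.19, 0.23, 5.26], [-0.0012, 0.0004, 0.0016])
([-9.19, 0.22, 5.27], [-0.0012, 0.0004, 0.0016])
```

View pics/i.png

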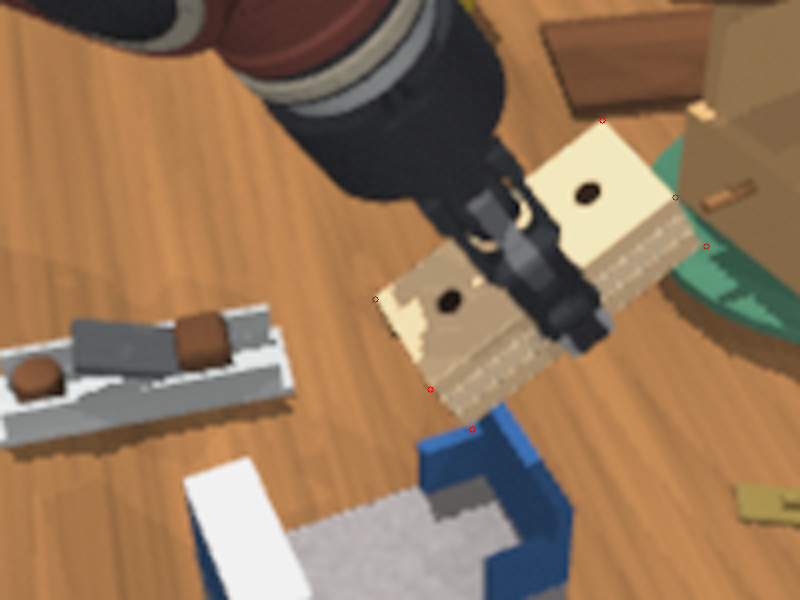

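The predicted corners match the pile within 1–2 px, so dx ≈ 0, and the pile hangs clear above the far wall. Now I'll lower it and slide it under the ledge.

```bash
python3 -m handwheel '[[[-1.5,0.1,2.6],[0,0,0]],[[-3.2,0.23,5.26],[0,0,0]],[[-5,0.23,5.26],[0,0,0]],[[-7.2,0.23,5.26],[0,0,0]],[[-9.2,0.23,5.26],[0,0,0]]]' && python3 -m handwheel '[[[0,0,0],[0,0,0]],[[0,0,0],[0,0,0]]]' && python3 -c "
from h import *
print(rel(*pose(-47,2,30,0,0,0)))"
```

```text
t: 9.22
tool_pos: [0.548, -0.1895, 0.0841]
tool_rot: [-2.988, -0.23, -0.802]
contact_force: [-0.1, -1.1, 0.0]
opening: 0.055
grip_force: 95.3
t: 9.48
tool_pos: [0.5492, -0.19, 0.0848]
tool_rot: [-2.989, -0.229, -0.804]
contact_force: [-0.3, 0.5, -1.3]
opening: 0.0552
grip_force: 95.3
([-3.08, -0.14, 0.1], [0.0011, -0.0018, 0.0012])
```

```bash
python3 -m handwheel '[[[-0.8,-0.1,0],[0,0,0]],[[-1.6,-0.1,0],[0,0,0]],[[-2.3,-0.1,0],[0,0,0]],[[-2.9,-0.1,0],[0,0,0]],[[-2.9,-0.1,0],[0,0,0]]]' && python3 -c "
from h import *
for a in [(-51,2,23),(-54.5,2,15),(-58,2,8),(-61.5,2,0)]: print(rel(*pose(*a)))
o=ctrl.get_obs();a=ctrl.get_image('side')
x0,y0=170,205;k=5
i=cv2.resize(a[y0:y0+120,x0:x0+150],None,fx=k,fy=k,interpolation=2)
cv2.imwrite('pics/j.png',i);print(o['contact_force'],o['tool_pos'])"
```

```text
t: 10.1
tool_pos: [0.5227, -0.1925, 0.0682]
tool_rot: [-2.988, -0.227, -0.8]
contact_force: [-0.2, 0.5, -1.5]
opening: 0.0549
grip_force: 95.3
([-0.39, 0.02, 0.52], [-0.0006, -0.1215, -0.0004])
([-0.9, 0.02, 1.15], [-0.0007, -0.2611, -0.0004])
([-1.48, 0.02, 1.66], [-0.0007, -0.3833, -0.0003])
([-2.2, 0.02, 2.21], [-0.0007, -0.5229, -0.0003])
[-0.24742939  0.49212858 -1.49763831] [ 0.52274352 -0.19249085  0.0681671 ]
```

View pics/j.png

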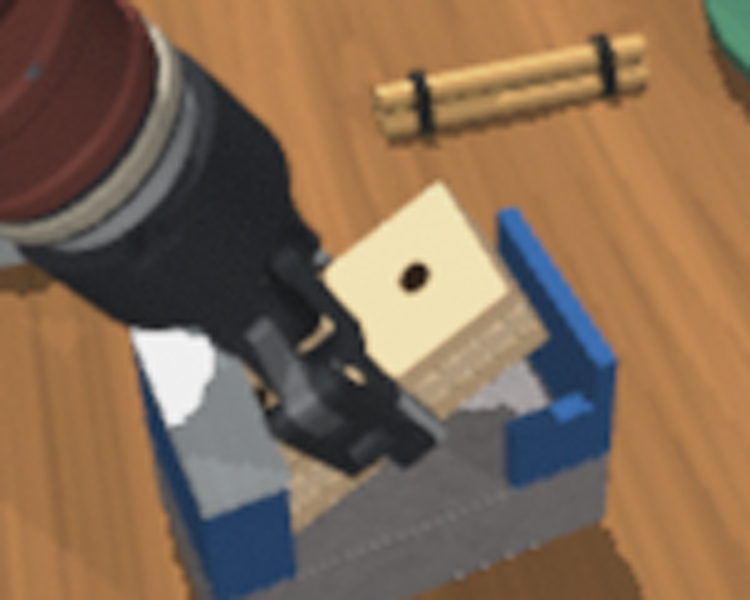

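The near end is under the ledge and the far end is inside the far wall at about crop (545,330), with no contact force. I'll rotate the pile down now.

```bash
python3 -m handwheel '[[[-0.2,0,0.2],[0,-0.06,0]],[[-0.4,0,0.45],[0,-0.12,0]],[[-0.65,0,0.75],[0,-0.19,0]],[[-0.9,0,1.05],[0,-0.26,0]],[[-0.9,0,1.05],[0,-0.26,0]]]' && python3 -c "
from h import *
for a in [(-58,2,8),(-60,2,4),(-61.5,2,0)]: print(rel(*pose(*a)))"
```

```text
t: 10.78
tool_pos: [0.522, -0.1929, 0.0557]
tool_rot: [-3.085, -0.238, -0.411]
contact_force: [0.8, 0.9, -1.1]
opening: 0.055
grip_force: 95.4
([-0.61, -0.01, 0.8], [0.0002, -0.1254, 0.0017])
([-0.9, -0.01, 1.16], [0.0002, -0.1952, 0.0017])
([-1.17, -0.01, 1.52], [0.0003, -0.265, 0.0017])
```

```bash
python3 -m handwheel '[[[-0.3,0,0.35],[0,-0.06,0]],[[-0.6,0,0.72],[0,-0.125,0]],[[-0.9,0,1.08],[0,-0.195,0]],[[-1.17,0,1.4],[0,-0.265,0]],[[-1.17,0,1.4],[0,-0.265,0]]]' && python3 -m handwheel '[[[0,0,0],[0,0,0]],[[0,0,0],[0,0,0]]]' && python3 -c "
from h import *
print(rel(*pose(-61,0,0)))
a=ctrl.get_image('side')
x0,y0=170,205;k=5
cv2.imwrite('pics/k.png',cv2.resize(a[y0:y0+120,x0:x0+150],None,fx=k,fy=k,interpolation=2))"
```

```text
t: 11.4
tool_pos: [0.5137, -0.1938, 0.0383]
tool_rot: [-3.132, -0.24, 0.0]
contact_force: [1.2, -0.0, -1.4]
opening: 0.0546
grip_force: 95.4
t: 11.65
tool_pos: [0.5129, -0.1941, 0.0386]
tool_rot: [-3.132, -0.239, 0.001]
contact_force: [-0.2, -0.3, -0.3]
opening: 0.0553
grip_force: 95.4
([0.24, 0.01, 0.26], [-0.0002, 0.0007, 0.0])
```

View pics/k.png

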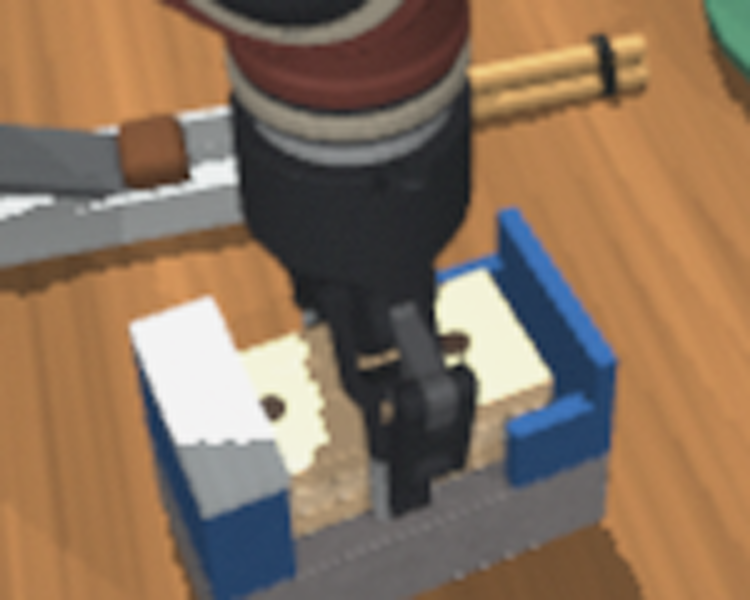

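The pile lies flat between the ledge and the far wall, still held. I'll centre it by 2.5 mm and lower it gently.

```bash
python3 -m handwheel '[[[0.15,0,0.05],[0,0,0]],[[0.25,0,0.1],[0,0,0]],[[0.25,0,0.15],[0,0,0]],[[0.25,0,0.2],[0,0,0]],[[0.25,0,0.2],[0,0,0]]]' && python3 -m handwheel '[[[0,0,0.05],[0,0,0]],[[0,0,0.05],[0,0,0]],[[0,0,0.05],[0,0,0]]]'
```

```text
t: 12.32
tool_pos: [0.5156, -0.1937, 0.0364]
tool_rot: [-3.132, -0.239, 0.003]
contact_force: [-0.1, -0.3, -1.5]
opening: 0.0549
grip_force: 95.4
t: 12.7
tool_pos: [0.5158, -0.1937, 0.0362]
tool_rot: [3.132, 0.239, -0.002]
contact_force: [-0.3, 0.5, 0.4]
opening: 0.0544
grip_force: 95.7
```

```bash
python3 -m handwheel '[[[0,0,0.04],[0,0,0]],[[0,0,0.07],[0,0,0]],[[0,0,0.07],[0,0,0]]]'; python3 -m handwheel '[[[0,0,0],[0,0,0]],[[0,0,0],[0,0,0]]]'
```

```text
t: 13.08
tool_pos: [0.5158, -0.1938, 0.0362]
tool_rot: [3.132, 0.239, -0.003]
contact_force: [-4.0, 2.1, 5.7]
opening: 0.0553
grip_force: 98.0
t: 13.32
tool_pos: [0.5158, -0.1938, 0.0362]
tool_rot: [3.132, 0.239, -0.003]
contact_force: [-3.7, 1.0, 5.0]
opening: 0.0552
grip_force: 98.0
```

The pile is resting on the floor with about 6 N of load. Release and retreat.

```bash
python3 -m handwheel '[[[0,0,0],[0,0,0]],[[0,0,0],[0,0,0]],[[0,0,0],[0,0,0]],[[0,0,0],[0,0,0]],[[0,0,0],[0,0,0]]]' -1 && python3 -m handwheel '[[[0,0,-1],[0,0,0]],[[0,0,-3],[0,0,0]],[[0,0,-7],[0,0,0]],[[0,0,-12],[0,0,0]],[[0,0,-16],[0,0,0]]]' && python3 -m handwheel '[[[-4,0,0],[0,0,0]],[[-8,0,0],[0,0,0]],[[-12,0,0],[0,0,0]],[[-12,0,0],[0,0,0]]]' && python3 -c "
from h import *
a=ctrl.get_image('side');b=ctrl.get_image('top')
f=lambda i:cv2.resize(i,None,fx=4,fy=4,interpolation=2)
cv2.imwrite('pics/l.png',np.hstack([f(a[225:345,185:305]),f(b[165:285,310:390])]))"
```

```text
t: 13.95
tool_pos: [0.5157, -0.1937, 0.0353]
tool_rot: [3.132, 0.239, -0.002]
contact_force: [-0.9, 0.6, 0.2]
opening: 0.0854
grip_force: 0.0
t: 14.58
tool_pos: [0.5166, -0.194, 0.1997]
tool_rot: [3.13, 0.239, 0.003]
contact_force: [0.6, -0.2, 0.9]
opening: 0.0858
grip_force: 0.0
t: 15.08
tool_pos: [0.3962, -0.2123, 0.1971]
tool_rot: [3.131, 0.236, 0.001]
contact_force: [0.3, 0.1, -0.3]
opening: 0.0853
grip_force: 0.0
```

View pics/l.png

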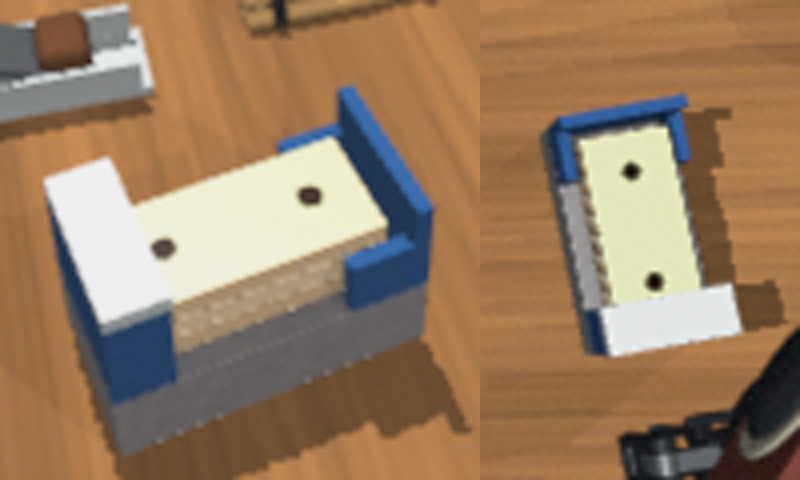

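Both views show the stack flat and square in the tray, with its far edge at side crop (335,137)–(387,222). I'll check the centring numerically, then hand in.

```bash
python3 -c "
from h import *
P=[(60,28,76),(60,-28,76)]
ob=[('side',P,[185,225]+np.array([(335,137),(387,222)])/4),('top',P,[310,165]+(np.array([(577,143),(667,124)])-[480,0])/4)]
for o in ([ob[0]],[ob[1]],ob):
  p,r=fit(o,TS);d=p[:2]-TS[:2];c,s=np.cos(TS[2]),np.sin(TS[2]);print(d@[c,s],d@[-s,c],p[2]-TS[2])"
```

```text
0.0003165177913510473 0.0013772792924721237 -0.017944784905436523
-0.003144742509998679 -0.0016343786274056924 0.031249253490643725
-0.0008696547562818982 0.0001951899369646549 -0.0024711101927156753
```

```bash
python3 -c "
from station import ctrl
print(ctrl.finish_job())"
```

```text
the job is handed in; nothing more can be done
None
```

The three panels lie stacked flat and square in the tray, within about 1 mm of its centre by camera, and the job is handed in with no verdict shown; nothing else was touched that I could see.

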